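# Close two steel boxes back from the steriliser

### The job

The instrument box and the dressing box are back from the steriliser and their lids are lying beside them. Put each lid all the way down on the box it fits, and slide the vent shutter on the long lid fully shut so that nothing gets in during storage. Leave both boxes standing upright and do not disturb the thermometer, the tape roll or the pump bottle.

Things in the scene. Friction and masses are not known exactly. Their poses are not given: they have to be found in the camera images.
- long_box: Open steel instrument box, the long narrow one: outside 180 x 84 mm, 46 mm high to the rim, walls 3 mm, small folded bail on each end (10 mm out, at 17 mm height); scissors and tweezers on a grey mat inside. Loose but heavy (1.3 kg). Origin: centre of its underside; x along the long side, z up.
- short_box: Open steel dressing box, the short broad one: outside 130 x 106 mm, 58 mm high to the rim, walls 3 mm, small folded bail on each short end; white gauze packets inside. Loose but heavy (1.3 kg). Origin: centre of its underside; x along the long (130 mm) side, z up.
- long_lid: Steel lid of the long box, 0.24 kg; vent with shutter on top at its +x end. Skirt inside 185x89 (2.5 mm play a side), foot flared to 196x100 mm overall. Origin: centre of its lower edge; x along the long side, z up; plate underside (rests on the rim) 14 mm up, top 18 mm up. Handle: 10 mm round bar along x over the middle, straight x -29 to +29 mm, axis 46 mm up. Fits either way round.
- short_lid: Plain steel lid of the short box, 0.2 kg. Skirt inside 135x111 (2.5 mm play a side), foot flared to 146x122 mm overall. Origin: centre of its lower edge; x along the long side, z up; plate underside (rests on the rim) 14 mm up, top 18 mm up. Handle: 10 mm round bar along x over the middle, straight x -29 to +29 mm, axis 46 mm up. Fits either way round.
- shutter (a joint): Travel (m) of the shutter plate on the long lid, across the lid toward the lid's -y side: 0 = vent (four dark slots across the lid) wide open, 0.036 = at its end stop, slots covered. Starts open or partly open; friction about 1.2 N; stays where it is left.
- shutter_knob (a point): Middle of the grip part of the shutter's round steel knob (17 mm in diameter, grip part 12 mm high, its flat top 8 mm above this point). Lies 64 mm from the lid's centre along the lid's +x, 33 mm above the lid's origin (15 mm over its top face).
- digital_thermometer: Bystander: white digital thermometer, 122 x 18 x 13 mm, lying on the surface at the left. Origin: centre of its underside.
- paper_tape: Bystander: roll of white medical tape, 50 mm in diameter, 26 mm high, at the left. Origin: centre of its underside.
- soap_pump: Bystander: pump bottle, 75 x 48 mm, 187 mm high, at the right. Origin: centre of its underside.

How it is judged:
At the end, for the whole second after the job is handed in: Each lid sits fully down on its own box: its plate on the rim (within 3 mm in height, flat within 0.04 rad), centred within 5 mm and square within 0.1 rad, either way round; both boxes stand upright on the work surface; the shutter is shut (joint above 0.0325 of 0.036 m); all released and at rest (x of long_lid in the frame of long_box between -0.005 and 0.005 m and y of long_lid in the frame of long_box between -0.005 and 0.005 m and z of long_lid in the frame of long_box between 0.028 and 0.035 m and angle between the x axis of long_lid and the x axis of long_box, either way round below 0.1 rad and angle between the z axis of long_lid and the z axis of long_box, either way round below 0.04 rad and angle between each of long_box, short_box's own z axis and vertical below 0.05 rad and height (world z) of each of long_box, short_box above -0.01 m and linear speed of each of long_lid, long_box, short_lid, short_box below 0.02 m/s and x of short_lid in the frame of short_box between -0.005 and 0.005 m and y of short_lid in the frame of short_box between -0.005 and 0.005 m and z of short_lid in the frame of short_box between 0.04 and 0.047 m and angle between the x axis of short_lid and the x axis of short_box, either way round below 0.1 rad and angle between the z axis of short_lid and the z axis of short_box, either way round below 0.04 rad and value of joint shutter above 0.0325 m); the robot touches nothing.
It fails at once if the thermometer is moved more than 30 mm from its place (distance of digital_thermometer from where it was at the start of the episode above 0.03 m).
It fails at once if the tape roll is moved more than 30 mm from its place (distance of paper_tape from where it was at the start of the episode above 0.03 m).
It fails at once if the pump bottle is moved more than 30 mm from its place (distance of soap_pump from where it was at the start of the episode above 0.03 m).
It fails at once if the long box is tipped more than 0.3 rad (angle between long_box's own z axis and vertical above 0.3 rad).
It fails at once if the short box is tipped more than 0.3 rad (angle between short_box's own z axis and vertical above 0.3 rad).
It also fails if it takes over 59 s, if anything falls off the work surface, if the arm or the gripper's body presses on something with over 40 N, if the wrist force passes 120 N, or if a joint passes its speed limit or range.

### The arm

A 6-joint arm with a two-finger parallel gripper is mounted at the origin on a cart in front of the work surface, level with it; the furniture and walls round the work are solid. World frame = base frame: x ahead of the robot, y to its left, z up, the work surface at z = 0. Lengths are in m, angles in rad, forces in N, time in s.
With the tool pointing down it reaches from about 0.25 to 0.725 m from the base axis. Payload 9.7 kg.
Tool frame: the origin (TCP) lies on the centre line of the jaws, within the pads' length; the fingertips stand 14 mm ahead of it and the grasp point (between the pads) lies 5 mm behind it (env.nose_length is the distance from the TCP to the fingertips, in m); y points along the fingers, x is the direction in which the jaws open and shut, and the axes are right-handed (so a half turn about y gives the same grasp; the last joint's range is limited). The gripper opens to 85 mm and grips with 20 to 120 N. Pads are 22 mm wide; open, the fingers measure 114 mm over their backs; the gripper's body (76 mm by 85 mm) begins 54 mm behind the grasp point. The pads swing forward as they close: fully open they stand 13 mm farther back than shut.
Start: joints at [-1.227, 0.087, 0.176, 1.66, 0, 1.571], TCP at [0.185, -0.518, 0.245] pointing down, gripper open.
Joint ranges: [-3.13, 3.13], [-0.85, 1.81], [-1.15, 1.24], [-2.2, 2.28], [-1.44, 1.52], [-3.14, 3.14]. Speed limits (rad/s): [2.22, 2.22, 2.57, 3.14, 3.14, 3.14].

### API

Orientations are given as a unit quaternion [x, y, z, w].
In Python, from rig import env gives the robot as it stands.
- The arm moves only by the shell command python3 -m crank 'ROWS' [OPENING]. ROWS is a JSON object of lists of equal length, an entry for each row: "dp": the shift along the tool's x, y, z in units of 120 mm (1.0 is 120 mm), a list of three; "angular": the turn, a rotation vector about the tool's x, y, z in units of pi rad (1.0 is pi rad), a list of three. A call has 1 to 5 rows; each row is the pose to reach, as a shift and turn from the pose commanded when the call began, along the tool's axes at that moment, turning the shorter way round; what a row does not reach only later rows make up. A row lasts 1/8 s, in which the tool goes at most 62.5 mm and 10.7 degrees, less where a joint would pass 70% of its speed; a pose out of reach is approached as far as the arm can. A call with a number of a shift or a turn outside -1 to 1 is refused whole. A call with a gripper value outside its range is refused whole. OPENING is the closure, from -1 (fully open) to 1 (shut), so that 0 is half open, set as the call begins (- or left out, the last holds). The fingers move at their own pace and stop on an object; the grip force is fixed at half the most. Time passes only in rows, so rows that repeat a pose let the fingers close. It gives the time, the measured TCP pose, the force and the opening at its end, in the units of the state.
- env.read_state(): the state, without advancing time (a new reading comes with each control period).
- env.capture(name): name is "side" or "top"; returns a dict with "image" (400x640x3 uint8, blue, green, red), "z_map" (400x640 float32, m along the optical axis (not along the pixel's ray), 0 where there is no reading), "K" (3x3 intrinsics, pixels), "extrinsics" (4x4, takes a point from world to camera coordinates). Camera axes: x right, y up, looking along -z (the intrinsics and any distortion apply to the point x, -y, -z); pixel columns grow to the right and rows downward; lengths in m; the calibration is good to about 2 mm. A picture is of the moment at which its call begins.
- env.close_job(): hands the job in, once; it reports no verdict.
Trained networks look in the newest picture that a camera, given by its name, has taken for a name from the list of things; names that differ only in an ending like _2 or _b are one class to them, and where a whole thing is asked for, a point or a joint stands for the part that bears it (a point fixed in the world has none). Each returns a list of dicts, best first, with "p" (0 to 1); they miss things now and then, are a little off and sometimes report something else, mostly with a low value. They report only what shows in the picture. A call takes as long as a camera call.
- env.spot_in(thing, camera): "xy" ([column, row] as shares, 0 to 1, of the picture: columns of its width, rows of its height, amid what is visible of it).
- env.regions_of(thing, camera): "pixels" (400x640 bool, what is visible of it) and "xy" ([column, row] as shares, 0 to 1, of the picture: columns of its width, rows of its height, amid what is visible of it).
The state is a dict: "time_s": time; "joint_pos": joint angles; "dq": joint speeds; "effort": joint torques, N m; "position": TCP position; "tool_rot": TCP orientation; "wrist_force": force on the tool from outside, world axes, zero at the start; "torque": the same for the moment, N m; "opening": opening from 0.0 (shut) to 1.0 (fully open).
Only numpy, scipy, OpenCV 4.12 (cv2) and the standard library are available. Lean on these libraries where they do the work, as an engineer would, in place of code of your own. Each camera call takes 0.05 s, during which the arm holds its last target. There are 200 camera calls.

## Working session

There is one attempt and no reset: what is moved stays moved. The work goes in short steps, Python scripts to look and compute and a shell command to move; the robot and the scene stay as the last step left them, time stands still between calls to the robot, and variables do not carry over. Pictures are saved under pics/ and viewed, about 8 in all and at most 12, crops included, and the job is handed in when it is done.

```bash
ls; mkdir -p pics; cat > h.py <<'E'
import numpy as np, cv2
from rig import env
from scipy.spatial.transform import Rotation as R
def cloud(c):
    z=c["z_map"]; K=c["K"]; v,u=np.mgrid[:400,:640]
    P=np.stack([(u-K[0,2])/K[0,0]*z, -(v-K[1,2])/K[1,1]*z, -z],-1)
    E=c["extrinsics"]; W=(P-E[:3,3])@E[:3,:3]
    W[z==0]=np.nan
    return W
E
python3 - <<'E'
from h import *
s=env.read_state(); print(s)
for n in ("top","side"):
    c=env.capture(n); cv2.imwrite(f"pics/{n}0.png",c["image"]); np.savez(f"{n}0.npz",**c); print(n,c["K"].tolist(),c["extrinsics"].round(3).tolist())
    W=cloud(c)
    for t in ("long_box","short_box","long_lid","short_lid","shutter_knob","shutter","digital_thermometer","paper_tape","soap_pump"):
        for r in env.regions_of(t,n)[:2]:
            m=r["pixels"]; w=W[m]; w=w[~np.isnan(w[:,0])]
            if len(w)==0: print(t,r["p"],"empty");continue
            print(t,round(r["p"],2),(np.array(r["xy"])*[640,400]).round(),m.sum(),"med",np.median(w,0).round(3),"lo",np.percentile(w,2,axis=0).round(3),"hi",np.percentile(w,98,axis=0).round(3))
            np.save(f"m_{n}_{t}.npy",m) if r is env else None
E
```

```text
pics
{'time_s': 0.0, 'joint_pos': array([-1.22695122e+00,  8.74618157e-02,  1.75109795e-01,  1.65980023e+00,
        4.15129132e-06,  1.57078718e+00]), 'dq': array([ 3.82106645e-04, -5.70744530e-04,  1.05009687e-03,  5.83935477e-04,
       -6.00757542e-05, -7.40424880e-04]), 'effort': array([ 5.10218451e-03, -5.20384097e+01,  4.64812768e+01,  1.59071916e-02,
        3.06174170e-04,  1.65255568e-05]), 'position': array([ 0.1853376 , -0.51759964,  0.24456961]), 'tool_rot': array([-0.57789182,  0.40747879, -0.40669654,  0.5784462 ]), 'wrist_force': array([-0.54476546, -0.21872594, -0.49137575]), 'torque': array([-0.01620232, -0.01095535, -0.03722457]), 'opening': 1.0014643534622967}
top [[379.67618934852703, 0.0, 322.02782856249263], [0.0, 379.67618934852703, 199.77420609055855], [0.0, 0.0, 1.0]] [[-0.021, -1.0, 0.004, -0.025], [0.978, -0.019, 0.209, -0.505], [-0.209, 0.008, 0.978, -1.098], [0.0, 0.0, 0.0, 1.0]]
long_box 0.58 [281. 205.] 1758 med [0.492 0.1   0.009] lo [0.399 0.051 0.002] hi [0.579 0.147 0.048]
short_box 0.91 [219. 220.] 1812 med [0.455 0.276 0.032] lo [0.385 0.211 0.00
[... 1484 characters left out ...]
0.018] lo [ 0.361 -0.347  0.003] hi [ 0.501 -0.228  0.05 ]
shutter_knob 0.45 [350. 202.] 56 med [ 0.411 -0.116  0.024] lo [ 0.4   -0.138  0.018] hi [ 0.427 -0.102  0.043]
shutter 0.67 [298. 226.] 1330 med [0.489 0.095 0.021] lo [0.397 0.05  0.003] hi [0.578 0.153 0.047]
shutter 0.65 [349. 200.] 67 med [ 0.41  -0.118  0.024] lo [ 0.397 -0.153  0.017] hi [ 0.427 -0.104  0.043]
digital_thermometer 0.54 [260. 310.] 164 med [0.391 0.45  0.011] lo [0.354 0.44  0.004] hi [0.448 0.46  0.015]
paper_tape 0.84 [220. 283.] 244 med [0.541 0.444 0.023] lo [0.52  0.418 0.004] hi [0.566 0.464 0.029]
soap_pump 0.91 [385. 144.] 558 med [ 0.438 -0.465  0.078] lo [ 0.41  -0.99  -0.127] hi [ 0.629 -0.453  0.179]
```

```bash
python3 - <<'E'
from h import *
s=env.read_state(); print(R.from_quat(s["tool_rot"]).as_matrix().round(3))
def rect(p):
    (c,wh,a)=cv2.minAreaRect((p*1000).astype(np.float32)); 
    if wh[0]<wh[1]: wh=wh[::-1];a+=90
    a=(a+90)%180-90
    return np.round(c,1),np.round(wh,1),round(a,2)
for n in ("top","side"):
    c=np.load(f"{n}0.npz"); W=cloud(c); z=W[...,2]
    boxes={"long_box":(.37,.61,.02,.18,.040,.055),"short_box":(.36,.56,.19,.37,.052,.068),"long_lid_plate":(.36,.60,-.19,-.04,.013,.024),"short_lid_plate":(.34,.53,-.38,-.21,.013,.024),
    "long_handle":(.44,.52,-.16,-.06,.043,.06),"short_handle":(.38,.48,-.34,-.24,.043,.06),"knob":(.36,.44,-.19,-.04,.034,.055),"knob2":(.52,.6,-.19,-.04,.034,.055)}
    for k,b in boxes.items():
        m=(W[...,0]>b[0])&(W[...,0]<b[1])&(W[...,1]>b[2])&(W[...,1]<b[3])&(z>b[4])&(z<b[5])
        p=W[m]
        if len(p)>5: print(n,k,len(p),*rect(p[:,:2]),"mean",p.mean(0).round(4),"zmed",np.median(p[:,2]).round(4), "pca",end=" ");d=p[:,:2]-p[:,:2].mean(0);e=np.linalg.svd(d,full_matrices=False)[2][0];print(round(np.degrees(np.arctan2(e[1],e[0])),1))
I=cv2.imread("pics/top0.png")[140:280,140:500]; cv2.imwrite("pics/top0c.png",cv2.resize(I,None,fx=2.2,fy=2.2,interpolation=cv2.INTER_CUBIC))
E
```

```text
[[ 0.337  0.     0.941]
 [-0.941 -0.     0.337]
 [ 0.    -1.     0.   ]]
top long_box 206 [489.6  98.8] [180.5  84.6] -8.71 mean [0.4922 0.1001 0.0457] zmed 0.0458 pca 171.4
top short_box 207 [457.1 274.1] [130.7 107.8] -17.52 mean [0.4575 0.2753 0.0579] zmed 0.0581 pca 174.1
top long_lid_plate 1628 [ 477.1 -115.6] [190.6  94.1] -2.57 mean [ 0.4783 -0.116   0.0186] zmed 0.0187 pca 176.4
top short_lid_plate 1564 [ 432.5 -296.4] [141.6 117.8] -11.44 mean [ 0.4313 -0.2954  0.0179] zmed 0.0179 pca 169.5
top long_handle 73 [ 479.2 -116.3] [74.8  6.8] -2.05 mean [ 0.4771 -0.1163  0.0503] zmed 0.0506 pca 177.9
top short_handle 84 [ 431.3 -296. ] [76.6  9.4] -11.25 mean [ 0.4306 -0.2953  0.0496] zmed 0.0499 pca 169.1
top knob 29 [ 423.  -122.2] [35.  13.9] 10.27 mean [ 0.4173 -0.1223  0.0412] zmed 0.0407 pca -161.7
side long_box 229 [489.2 100.8] [184.8  92.2] -8.91 mean [0.4865 0.1037 0.0443] zmed 0.0445 pca 169.3
side short_box 244 [458.3 276.4] [136.  110.3] -18.87 mean [0.455  0.2771 0.0565] zmed 0.0564 pca 154.6
side long_lid_plate 653 [ 478.8 -113.8] [194.7 104.1] -1.86 mean [ 0.4767 -0.1044  0.0183] zmed 0.0183 pca 175.9
side short_lid_plate 524 [ 434.6 -292.3] [147.5 126. ] -9.79 mean [ 0.4288 -0.2848  0.0179] zmed 0.0179 pca 179.2
side long_handle 48 [ 478.1 -112.2] [74.5 12.8] -7.72 mean [ 0.4776 -0.1119  0.0489] zmed 0.0488 pca 176.8
side short_handle 42 [ 434.4 -292.4] [74.8 14.9] -13.45 mean [ 0.4333 -0.2919  0.0488] zmed 0.0489 pca 168.7
side knob 17 [ 423.3 -116.1] [36.1 15.1] 19.81 mean [ 0.4168 -0.1183  0.0401] zmed 0.0398 pca -164.3
```

View pics/top0c.png

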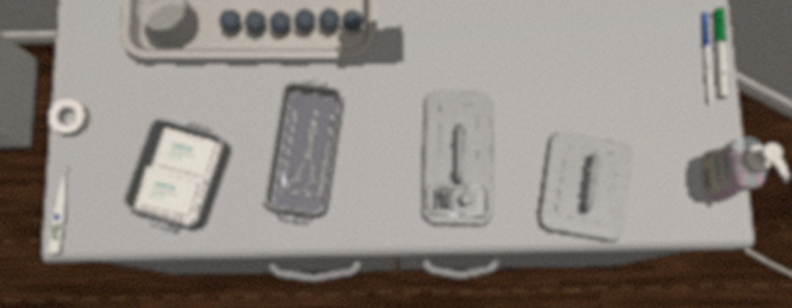

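```bash
cat >> h.py <<'E'
def goal(x,y,z,hd):
    "total move to world pose, heading hd (deg) of tool z, in tool axes and units"
    s=env.read_state(); Rm=R.from_quat(s["tool_rot"]); d=np.array([x,y,z])-s["position"]
    zt=Rm.as_matrix()[:,2]; h=np.degrees(np.arctan2(zt[1],zt[0]))
    # target: tool y down, z at heading hd
    a=np.radians(hd); Z=np.array([np.cos(a),np.sin(a),0]); Y=np.array([0,0,-1.]); X=np.cross(Y,Z)
    rv=(Rm.inv()*R.from_matrix(np.stack([X,Y,Z],1))).as_rotvec()/np.pi
    print("t",round(s["time_s"],2),"pos",s["position"].round(4),"hd",round(h,2),"open",round(s["opening"],3),"F",s["wrist_force"].round(1),"| dp",(Rm.inv().apply(d)/.12).round(3),"ang",rv.round(4))
if __name__=="__main__":
    import sys; goal(*map(float,sys.argv[1:5]))
E
python3 -m crank '{"dp":[[-0.3,0.1,0.43],[-0.583,0.2,0.854],[-0.583,0.2,0.854]],"angular":[[0,0,0],[0,0,0],[0,0,0]]}' -1
python3 -m crank '{"dp":[[-0.3,0.1,0.43],[-0.583,0.2,0.854],[-0.583,0.2,0.854]],"angular":[[0,0,0],[0,0,0],[0,0,0]]}'
python3 -m crank '{"dp":[[-0.3,0.1,0.43],[-0.583,0.2,0.854],[-0.583,0.2,0.854]],"angular":[[0,0,0],[0,0,0],[0,0,0]]}'
python3 -m crank '{"dp":[[-0.3,0.1,0.43],[-0.583,0.2,0.854],[-0.583,0.2,0.854]],"angular":[[0,0.04,0],[0,0.08,0],[0,0.122,0]]}'
python3 h.py 0.478 -0.114 0.041 -2.3
```

```text
time_s: 1.38
position: [0.2598, -0.4147, 0.2209]
tool_rot: [-0.579, 0.406, -0.406, 0.579]
wrist_force: [0.6, -0.3, 0.6]
opening: 0.999
time_s: 1.75
position: [0.3326, -0.3149, 0.1969]
tool_rot: [-0.579, 0.406, -0.406, 0.579]
wrist_force: [0.5, -0.1, 0.4]
opening: 0.999
time_s: 2.12
position: [0.4053, -0.215, 0.1727]
tool_rot: [-0.579, 0.406, -0.406, 0.579]
wrist_force: [-0.0, -0.2, -0.1]
opening: 1.003
time_s: 2.5
position: [0.4782, -0.1153, 0.1486]
tool_rot: [-0.49, 0.51, -0.51, 0.489]
wrist_force: [-0.8, -0.8, -0.3]
opening: 1.0
t 2.5 pos [ 0.4782 -0.1153  0.1486] hd -2.36 open 1.0 F [-0.8 -0.8 -0.3] | dp [-0.011  0.896 -0.001] ang [ 0.0003 -0.0003 -0.    ]
```

```bash

python3 -m crank '{"dp":[[-0.01,0.45,0],[-0.01,0.896,0],[-0.01,0.896,0]],"angular":[[0,0,0],[0,0,0],[0,0,0]]}'
python3 -m crank '{"dp":[[0,0,0],[0,0,0],[0,0,0],[0,0,0],[0,0,0]],"angular":[[0,0,0],[0,0,0],[0,0,0],[0,0,0],[0,0,0]]}' 1
python3 -m crank '{"dp":[[0,0,0],[0,-0.2,0],[0,-0.4,0],[0,-0.6,0],[0,-0.6,0]],"angular":[[0,0,0],[0,0,0],[0,0,0],[0,0,0],[0,0,0]]}'
cat > see.py <<'E'
from h import *
import sys
# plate/knob/handle measurement by height window relative to plate top z
def rect(p):
    (c,wh,a)=cv2.minAreaRect((p*1000).astype(np.float32))
    if wh[0]<wh[1]: wh=wh[::-1];a+=90
    return np.round(c,1),np.round(wh,1),round((a+90)%180-90,2)
def meas(b,cams=("top","side"),save=None):
    for n in cams:
        c=env.capture(n); W=cloud(c)
        if save: cv2.imwrite(f"pics/{save}_{n}.png",c["image"])
        for q in b:
            p=W[(W[...,0]>q[0])&(W[...,0]<q[1])&(W[...,1]>q[2])&(W[...,1]<q[3])&(W[...,2]>q[4])&(W[...,2]<q[5])]
            if len(p)>5: print(n,len(p),*rect(p[:,:2]),"zmed",np.median(p[:,2]).round(4))
E
python3 - <<'E'
from see import *
goal(.478,-.114,.2,-2.3)
meas([(.33,.63,-.21,-.02,.078,.1),(.44,.52,-.16,-.06,.114,.13)],save="lift1")
E
```

```text
time_s: 2.88
position: [0.4744, -0.1162, 0.0388]
tool_rot: [-0.491, 0.512, -0.508, 0.488]
wrist_force: [-0.8, 0.7, -0.1]
opening: 1.006
time_s: 3.5
position: [0.4774, -0.115, 0.0426]
tool_rot: [0.49, -0.509, 0.51, -0.49]
wrist_force: [-0.9, 0.4, 6.2]
opening: 0.093
time_s: 4.12
position: [0.4778, -0.1151, 0.115]
tool_rot: [0.49, -0.509, 0.51, -0.491]
wrist_force: [-0.2, -0.9, -2.5]
opening: 0.091
t 4.12 pos [ 0.4778 -0.1151  0.115 ] hd -2.25 open 0.091 F [-0.2 -0.9 -2.5] | dp [-0.009 -0.709  0.003] ang [-0.0007  0.0003  0.0001]
side 762 [ 476.7 -111.3] [194.9 101.6] -3.71 zmed 0.0888
side 58 [ 476.9 -107.2] [70.5 28. ] 13.52 zmed 0.1214
```

```bash

python3 -m crank '{"dp":[[-0.2,-0.08,0],[-0.5,-0.08,0],[-0.8,-0.08,0.01],[-0.9,-0.08,0.01]],"angular":[[0,0,0],[0,0,0],[0,0,0],[0,0,0]]}'
python3 -m crank '{"dp":[[-0.3,0,0],[-0.6,0,0.01],[-0.8,0,0.01],[-0.89,0,0.013],[-0.89,0,0.013]],"angular":[[0,0.01,0],[0,0.02,0],[0,0.03,0],[0,0.036,0],[0,0.036,0]]}'
python3 -m crank '{"dp":[[0,0,0],[0,0,0]],"angular":[[0,0,0],[0,0,0]]}'
python3 - <<'E'
from see import *
goal(.4893,.0996,.095,-8.8)
meas([(.35,.63,-.0,.2,.085,.11),(.35,.63,-.0,.2,.040,.052)],save="over1")
E
```

```text
time_s: 4.72
position: [0.4816, -0.0119, 0.1218]
tool_rot: [-0.492, 0.509, -0.505, 0.494]
wrist_force: [-0.5, -0.0, -2.8]
opening: 0.09
time_s: 5.35
position: [0.4815, -0.0132, 0.1239]
tool_rot: [-0.472, 0.528, -0.5, 0.498]
wrist_force: [0.6, 0.5, -2.3]
opening: 0.09
time_s: 5.6
position: [0.4817, -0.0123, 0.1239]
tool_rot: [-0.473, 0.527, -0.5, 0.499]
wrist_force: [-0.3, 0.2, -3.1]
opening: 0.09
t 5.6 pos [ 0.4817 -0.0123  0.1239] hd -3.18 open 0.09 F [-0.3  0.2 -3.1] | dp [-0.92   0.291  0.012] ang [ 0.0017  0.0312 -0.0171]
top 121 [490.2 113.2] [182.   65.6] -3.9 zmed 0.0463
side 567 [483.   24.1] [195.1  47.9] 0.07 zmed 0.1001
side 242 [491. 102.] [185.9  89. ] -8.99 zmed 0.044
```

View pics/over1_side.png

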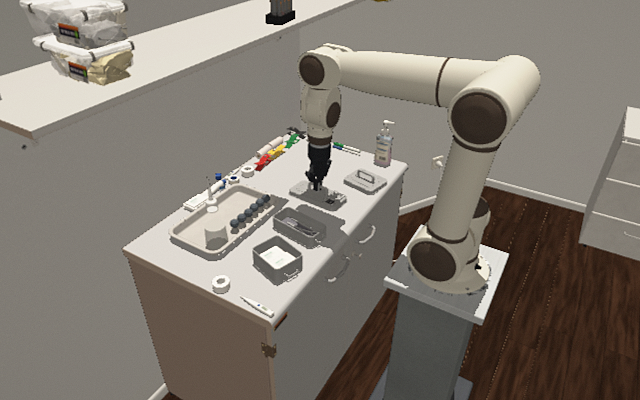

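```bash
python3 -c "
from h import *
print(env.read_state()['joint_pos'].round(3))"
```

```text
[-0.055 -0.085 -0.231  1.427  0.054  3.141]
```

```bash

python3 -m crank '{"dp":[[0,-0.05,0],[0,-0.1,0],[0,-0.1,0],[0,-0.1,0],[0,-0.1,0]],"angular":[[0,-0.04,0],[0,-0.09,0],[0,-0.145,0],[0,-0.2,0],[0,-0.25,0]]}'
python3 h.py 0.4893 0.0996 0.13 84
```

```text
time_s: 6.32
position: [0.4817, -0.0127, 0.1359]
tool_rot: [-0.629, 0.294, -0.279, 0.664]
wrist_force: [-0.4, 1.0, -2.5]
opening: 0.092
t 6.33 pos [ 0.4817 -0.0127  0.1359] hd 42.11 open 0.092 F [-0.4  1.  -2.5] | dp [-0.648  0.099  0.672] ang [-0.0157 -0.2324 -0.0079]
```

```bash

python3 -m crank '{"dp":[[-0.15,0,0.15],[-0.3,0,0.3],[-0.45,0,0.45],[-0.6,0.04,0.62],[-0.648,0.04,0.672]],"angular":[[-0.004,-0.055,-0.002],[-0.008,-0.11,-0.004],[-0.012,-0.165,-0.006],[-0.0157,-0.21,-0.008],[-0.0157,-0.2324,-0.0079]]}'
python3 -m crank '{"dp":[[0,0,0],[0,0,0],[0,0,0],[0,0,0],[0,0,0]],"angular":[[0,-0.055,0],[0,-0.11,0],[0,-0.165,0],[0,-0.22,0],[0,-0.25,0]]}'
python3 h.py 0.4893 0.0996 0.095 171.2
```

```text
time_s: 6.95
position: [0.4897, 0.1006, 0.1367]
tool_rot: [0.706, -0.037, 0.037, -0.706]
wrist_force: [-0.9, 0.4, -2.8]
opening: 0.093
time_s: 7.58
position: [0.4898, 0.0992, 0.137]
tool_rot: [0.667, 0.235, -0.236, -0.667]
wrist_force: [-0.1, -0.0, -2.6]
opening: 0.091
t 7.58 pos [0.4898 0.0992 0.137 ] hd 128.93 open 0.091 F [-0.1 -0.  -2.6] | dp [-0.001  0.35   0.006] ang [-1.000e-04 -2.348e-01 -1.000e-04]
```

```bash

python3 -m crank '{"dp":[[0,0,0],[0,0.1,0],[0,0.2,0],[0,0.3,0.006],[0,0.3,0.006]],"angular":[[0,-0.055,0],[0,-0.11,0],[0,-0.165,0],[0,-0.21,0],[0,-0.2348,0]]}'
python3 -m crank '{"dp":[[0,0,0],[0,0,0]],"angular":[[0,0,0],[0,0,0]]}'
python3 - <<'E'
from see import *
goal(.4893,.0996,.0746,171.2)
meas([(.35,.63,-.0,.2,.068,.085),(.35,.63,-.0,.2,.040,.050)],save="over2")
I=cv2.imread("pics/over2_side.png")[130:280,220:420]; cv2.imwrite("pics/over2c.png",cv2.resize(I,None,fx=4,fy=4,interpolation=cv2.INTER_CUBIC))
E
```

```text
time_s: 8.2
position: [0.4888, 0.0996, 0.1]
tool_rot: [-0.537, -0.459, 0.461, 0.537]
wrist_force: [-0.5, 0.2, -2.2]
opening: 0.088
time_s: 8.45
position: [0.4896, 0.0996, 0.1013]
tool_rot: [0.538, 0.458, -0.458, -0.538]
wrist_force: [0.0, 0.3, -2.7]
opening: 0.09
t 8.45 pos [0.4896 0.0996 0.1013] hd 170.84 open 0.09 F [ 0.   0.3 -2.7] | dp [-0.001  0.222  0.002] ang [ 0.    -0.002 -0.   ]
top 252 [526.2  52. ] [125.4  38.4] 10.24 zmed 0.0771
side 887 [491.5 100.4] [194.7 103.8] -9.27 zmed 0.0766
side 131 [482.6 135.7] [189.4  66.3] 11.94 zmed 0.0443
```

View pics/over2c.png

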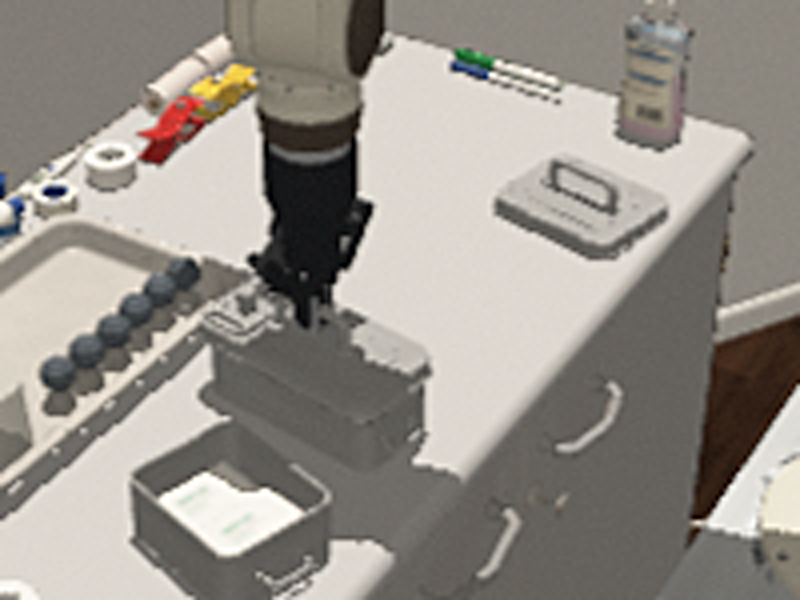

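```bash

python3 -m crank '{"dp":[[0,0.05,0.004],[0,0.1,0.008],[0,0.14,0.008],[0,0.18,0.008],[0,0.2,0.008]],"angular":[[0,-0.002,0],[0,-0.002,0],[0,-0.002,0],[0,-0.002,0],[0,-0.002,0]]}'
python3 -m crank '{"dp":[[0,0.02,0],[0,0.03,0],[0,0.03,0]],"angular":[[0,0,0],[0,0,0],[0,0,0]]}'
python3 - <<'E'
from see import *
goal(.4893,.0996,.0746,171.2)
meas([(.35,.63,-.0,.2,.043,.058),(.35,.63,-.0,.2,.058,.062)],cams=["side"])
E
```

```text
time_s: 9.18
position: [0.4883, 0.0996, 0.0766]
tool_rot: [-0.536, -0.46, 0.461, 0.537]
wrist_force: [-0.6, -1.3, -2.4]
opening: 0.093
time_s: 9.55
position: [0.4885, 0.0996, 0.074]
tool_rot: [0.537, 0.461, -0.461, -0.536]
wrist_force: [-3.1, -0.8, 3.0]
opening: 0.093
t 9.55 pos [0.4885 0.0996 0.074 ] hd 171.29 open 0.093 F [-3.1 -0.8  3. ] | dp [ 0.001 -0.005 -0.007] ang [ 0.0001  0.0005 -0.    ]
side 851 [491.6 102.5] [196.8 103.2] -10.79 zmed 0.0497
side 14 [505.9  99.9] [104.4  21.3] -2.73 zmed 0.06
```

```bash

python3 -m crank '{"dp":[[0,0,0],[0,0,0],[0,0,0],[0,-0.4,0],[0,-0.8,0]],"angular":[[0,0,0],[0,0,0],[0,0,0],[0,0,0],[0,0,0]]}' -1
python3 -m crank '{"dp":[[0.5,-0.1,0.2],[1,-0.1,0.5],[1,-0.1,0.8],[1,-0.1,0.8]],"angular":[[0,0,0],[0,0,0],[0,0,0],[0,0,0]]}'
python3 - <<'E'
from see import *
goal(.432,-.2945,.11,168.7)
meas([(.35,.63,-.0,.2,.043,.058),(.43,.54,.05,.15,.076,.09),(.52,.63,.04,.16,.065,.085)],save="rel1")
I=cv2.imread("pics/rel1_top.png")[140:280,140:500]; cv2.imwrite("pics/rel1c.png",cv2.resize(I,None,fx=2.2,fy=2.2,interpolation=cv2.INTER_CUBIC))
E
```

```text
time_s: 10.22
position: [0.4882, 0.0996, 0.1703]
tool_rot: [-0.536, -0.46, 0.461, 0.537]
wrist_force: [0.9, -0.1, -0.0]
opening: 1.001
time_s: 10.72
position: [0.4101, 0.2341, 0.1817]
tool_rot: [-0.536, -0.461, 0.461, 0.536]
wrist_force: [-0.7, -0.1, -0.2]
opening: 1.002
t 10.72 pos [0.4101 0.2341 0.1817] hd 171.47 open 1.002 F [-0.7 -0.1 -0.2] | dp [-4.329  0.597 -0.834] ang [-0.0001  0.0154  0.    ]
top 1788 [491.5  98.7] [191.9  95.6] -8.37 zmed 0.05
top 86 [491.2  98.8] [76.4 10.1] -8.65 zmed 0.0822
top 34 [541.7  97.5] [43.1 12.6] 6.45 zmed 0.0737
side 785 [491.1 102. ] [197.4 102.2] -8.47 zmed 0.0493
side 53 [490.6 103. ] [72.9 10.5] -8.07 zmed 0.0811
side 13 [524.   98.5] [7.2 5.5] 34.38 zmed 0.0709
```

View pics/rel1c.png

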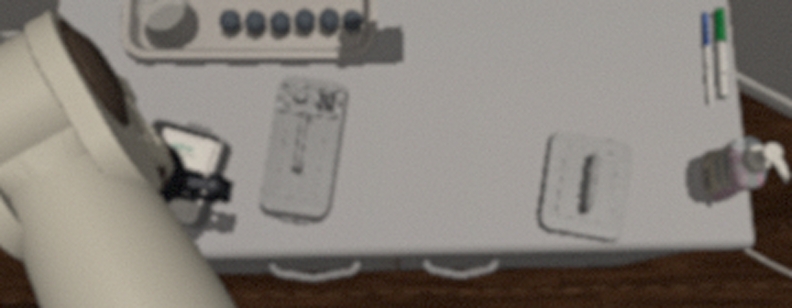

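```bash
python3 - <<'E'
from see import *
c=env.capture("top");W=cloud(c)
m=(W[...,0]>.525)&(W[...,0]<.6)&(W[...,1]>.04)&(W[...,1]<.16)&(W[...,2]>.061)&(W[...,2]<.085)
for v,u in zip(*np.nonzero(m)): print(u,v,(W[v,u]*1000).round(),end="; ")
for t in("shutter_knob","shutter"):
    for r in env.spot_in(t,"top")[:2]: print(t,r["p"],np.array(r["xy"])*[640,400])
I=c["image"][170:245,250:310]; cv2.imwrite("pics/knob1.png",cv2.resize(I,None,fx=8,fy=8,interpolation=cv2.INTER_CUBIC))
E
```

```text
277 180 [564.  99.  73.]; 275 181 [560. 105.  76.]; 276 181 [560. 102.  75.]; 277 181 [560.  99.  74.]; 278 181 [560.  96.  75.]; 279 181 [561.  94.  70.]; 275 182 [558. 105.  73.]; 276 182 [557. 102.  74.]; 277 182 [558.  99.  71.]; 278 182 [559.  97.  67.]; 279 182 [557.  93.  74.]; 275 183 [555. 105.  71.]; 276 183 [554. 102.  75.]; 277 183 [554.  99.  75.]; 278 183 [554.  96.  73.]; 279 183 [554.  93.  74.]; 275 184 [551. 105.  76.]; 276 184 [550. 102.  78.]; 277 184 [551.  99.  73.]; 278 184 [551.  96.  74.]; 279 184 [552.  93.  71.]; 276 185 [549. 102.  71.]; 277 185 [549. 100.  69.]; 278 185 [548.  96.  72.]; 278 186 [547.  97.  66.]; 278 191 [528.  95.  79.]; 279 191 [528.  93.  78.]; 280 191 [529.  90.  74.]; 280 192 [525.  90.  79.]; shutter_knob 0.66 [277.824 182.32 ]
shutter 0.67 [276.608 184.48 ]
```

View pics/knob1.png

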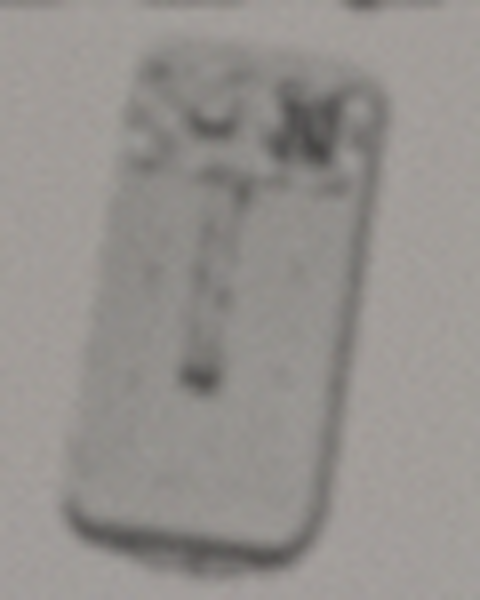

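```bash

python3 -m crank '{"dp":[[-0.2,0.1,-0.3],[-0.465,0.25,-0.68],[-0.465,0.25,-0.68]],"angular":[[0,0,0],[0,0,0],[0,0,0]]}' -0.2
python3 -m crank '{"dp":[[-0.2,0.1,-0.3],[-0.465,0.25,-0.68],[-0.465,0.25,-0.68],[-0.465,0.25,-0.68]],"angular":[[0,0,0],[0,0,0],[0,0,0],[0,0,0]]}'
python3 h.py .555 .0995 .069 171.5
```

```text
time_s: 11.35
position: [0.4856, 0.1622, 0.1494]
tool_rot: [-0.538, -0.458, 0.46, 0.538]
wrist_force: [-0.5, -0.1, 0.6]
opening: 0.598
time_s: 11.85
position: [0.556, 0.0978, 0.1216]
tool_rot: [-0.537, -0.46, 0.461, 0.537]
wrist_force: [0.2, 0.2, 1.0]
opening: 0.601
t 11.85 pos [0.556  0.0978 0.1216] hd 171.23 open 0.601 F [0.2 0.2 1. ] | dp [0.013 0.438 0.01 ] ang [-0.0003 -0.0015 -0.    ]
```

```bash

python3 -m crank '{"dp":[[0.01,0.2,0.01],[0.01,0.38,0.01],[0.01,0.43,0.01],[0.01,0.43,0.01]],"angular":[[0,0,0],[0,0,0],[0,0,0],[0,0,0]]}'
python3 -m crank '{"dp":[[0,0,0],[0,0,0],[0,0,0],[0,0,0]],"angular":[[0,0,0],[0,0,0],[0,0,0],[0,0,0]]}' 1
python3 h.py .555 .0995 .069 171.5
```

```text
time_s: 12.35
position: [0.555, 0.0997, 0.0706]
tool_rot: [0.536, 0.461, -0.461, -0.536]
wrist_force: [-0.1, -0.5, -0.0]
opening: 0.597
time_s: 12.85
position: [0.5556, 0.0993, 0.071]
tool_rot: [0.537, 0.461, -0.46, -0.536]
wrist_force: [-1.4, 0.5, 6.0]
opening: 0.166
t 12.85 pos [0.5556 0.0993 0.071 ] hd 171.28 open 0.166 F [-1.4  0.5  6. ] | dp [0.001 0.017 0.005] ang [ 0.0004 -0.0012  0.0002]
```

```bash

python3 -m crank '{"dp":[[-0.04,0,0],[-0.08,0,0],[-0.12,0,0],[-0.16,0,0],[-0.2,0,0]],"angular":[[0,0,0],[0,0,0],[0,0,0],[0,0,0],[0,0,0]]}'
python3 h.py .555 .0995 .069 171.5
```

```text
time_s: 13.48
position: [0.552, 0.0756, 0.071]
tool_rot: [0.537, 0.461, -0.46, -0.536]
wrist_force: [-1.0, 1.9, 7.1]
opening: 0.165
t 13.47 pos [0.552  0.0756 0.071 ] hd 171.29 open 0.165 F [-1.   1.9  7.1] | dp [0.201 0.017 0.005] ang [ 0.0004 -0.0011  0.0003]
```

```bash

for i in 1; do python3 -m crank '{"dp":[[-0.012,0,0],[-0.024,0,0],[-0.024,0,0]],"angular":[[0,0,0],[0,0,0],[0,0,0]]}'; python3 -m crank '{"dp":[[-0.012,0,0],[-0.024,0,0],[-0.024,0,0]],"angular":[[0,0,0],[0,0,0],[0,0,0]]}'; done
```

```text
time_s: 13.85
position: [0.5515, 0.0726, 0.071]
tool_rot: [0.537, 0.461, -0.46, -0.536]
wrist_force: [-1.9, -0.1, 5.9]
opening: 0.162
time_s: 14.22
position: [0.5513, 0.0704, 0.071]
tool_rot: [-0.536, -0.461, 0.46, 0.537]
wrist_force: [-0.4, 4.9, 5.3]
opening: 0.167
```

```bash

python3 -m crank '{"dp":[[-0.012,0,0],[-0.024,0,0],[-0.024,0,0]],"angular":[[0,0,0],[0,0,0],[0,0,0]]}'; python3 -m crank '{"dp":[[-0.012,0,0],[-0.018,0,0],[-0.018,0,0]],"angular":[[0,0,0],[0,0,0],[0,0,0]]}'
```

```text
time_s: 14.6
position: [0.5509, 0.0684, 0.071]
tool_rot: [-0.536, -0.462, 0.46, 0.537]
wrist_force: [-0.5, 9.1, 6.3]
opening: 0.162
time_s: 14.98
position: [0.5508, 0.0665, 0.071]
tool_rot: [-0.536, -0.462, 0.459, 0.537]
wrist_force: [0.2, 10.7, 4.3]
opening: 0.167
```

```bash

python3 -m crank '{"dp":[[0.01,0,0],[0.01,0,0],[0.01,0,0],[0.01,-0.3,0],[0.01,-0.7,0]],"angular":[[0,0,0],[0,0,0],[0,0,0],[0,0,0],[0,0,0]]}' -0.2
python3 -m crank '{"dp":[[-0.4,-0.1,0.2],[-0.9,-0.1,0.4],[-1,-0.1,0.6]],"angular":[[0,0,0],[0,0,0],[0,0,0]]}' -1
python3 -m crank '{"dp":[[-0.4,0,0.1],[-0.9,0,0.2],[-1,0,0.2]],"angular":[[0,0,0],[0,0,0],[0,0,0]]}' -1
python3 - <<'E'
from see import *
goal(.432,-.2945,.11,168.7)
meas([(.35,.63,-.0,.2,.043,.058),(.43,.54,.05,.15,.076,.09),(.535,.6,.04,.16,.065,.085)],save="shut")
c=env.capture("top")
for t in("shutter_knob","shutter"):
    for r in env.spot_in(t,"top")[:2]: print(t,r["p"],np.array(r["xy"])*[640,400])
I=c["image"][170:245,250:310]; cv2.imwrite("pics/knob2.png",cv2.resize(I,None,fx=8,fy=8,interpolation=cv2.INTER_CUBIC))
E
```

```text
time_s: 15.6
position: [0.5493, 0.0656, 0.1536]
tool_rot: [-0.536, -0.459, 0.461, 0.537]
wrist_force: [0.8, 0.2, -0.5]
opening: 0.599
time_s: 15.98
position: [0.4596, -0.044, 0.1661]
tool_rot: [0.537, 0.46, -0.46, -0.537]
wrist_force: [0.8, 0.6, 0.4]
opening: 0.996
time_s: 16.35
position: [0.4176, -0.1593, 0.1661]
tool_rot: [0.538, 0.459, -0.46, -0.537]
wrist_force: [-0.3, 0.1, -0.3]
opening: 0.998
t 16.35 pos [ 0.4176 -0.1593  0.1661] hd 171.06 open 0.998 F [-0.3  0.1 -0.3] | dp [-1.094  0.469 -0.294] ang [ 0.      0.0131 -0.0003]
top 1786 [491.9  95.8] [191.9  95. ] -10.79 zmed 0.0501
top 81 [492.1  95.7] [74.8  9.3] -10.33 zmed 0.0822
top 24 [550.6  65.9] [14.  12.9] 44.63 zmed 0.0723
side 925 [491.5  99. ] [195.5 102.3] -12.26 zmed 0.0496
side 53 [491.3 100.6] [80.8 13.4] -11.59 zmed 0.0816
side 19 [549.9  71.2] [19.1 13. ] -22.92 zmed 0.0724
shutter_knob 0.44 [288.128 184.08 ]
shutter 0.55 [286.528 183.6  ]
```

View pics/knob2.png

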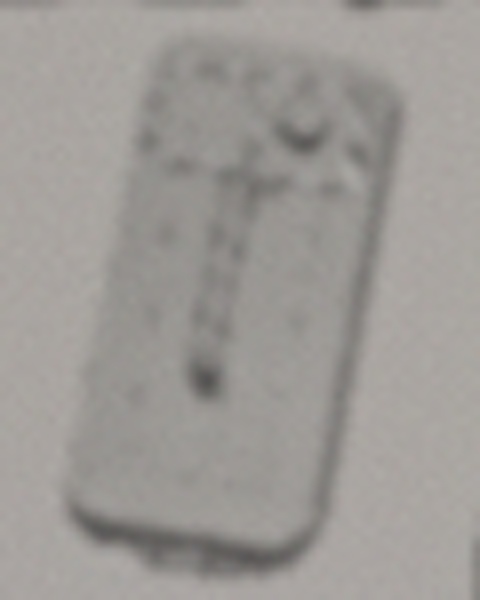

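```bash

python3 -m crank '{"dp":[[-0.4,0.1,-0.1],[-0.8,0.2,-0.2],[-1,0.3,-0.28],[-1,0.3,-0.28]],"angular":[[0,0.006,0],[0,0.0131,0],[0,0.0131,0],[0,0.0131,0]]}'
python3 -m crank '{"dp":[[-0.09,0.1,0],[-0.09,0.1,0],[-0.09,0.1,0]],"angular":[[0,0,0],[0,0,0],[0,0,0]]}'
python3 h.py .432 -.2945 .041 168.7
```

```text
time_s: 17.1
position: [0.4342, -0.2802, 0.1285]
tool_rot: [-0.545, -0.449, 0.45, 0.547]
wrist_force: [-0.0, 0.3, 0.4]
opening: 1.001
time_s: 17.48
position: [0.4319, -0.2905, 0.1182]
tool_rot: [0.546, 0.45, -0.45, -0.546]
wrist_force: [-0.0, -0.3, -0.6]
opening: 0.998
t 17.48 pos [ 0.4319 -0.2905  0.1182] hd 168.97 open 0.998 F [-0.  -0.3 -0.6] | dp [-0.032  0.644 -0.007] ang [ 0.      0.0015 -0.0001]
```

```bash

python3 -m crank '{"dp":[[-0.032,0.3,0],[-0.032,0.6,0],[-0.032,0.64,0],[-0.032,0.64,0]],"angular":[[0,0.0015,0],[0,0.0015,0],[0,0.0015,0],[0,0.0015,0]]}'
python3 -m crank '{"dp":[[0,0,0],[0,0,0],[0,0,0],[0,0,0],[0,0,0]],"angular":[[0,0,0],[0,0,0],[0,0,0],[0,0,0],[0,0,0]]}' 1
python3 h.py .432 -.2945 .041 168.7
python3 -m crank '{"dp":[[0,-0.2,0],[0,-0.5,0],[0,-0.8,0],[0,-0.95,0],[0,-0.95,0]],"angular":[[0,0,0],[0,0,0],[0,0,0],[0,0,0],[0,0,0]]}'
python3 - <<'E'
from see import *
goal(.4567,.2755,.165,162.5)
meas([(.3,.6,-.4,-.2,.12,.143)],save="lift2")
E
```

```text
time_s: 17.98
position: [0.4314, -0.2948, 0.0423]
tool_rot: [0.547, 0.448, -0.448, -0.547]
wrist_force: [0.2, 0.4, 0.7]
opening: 0.999
time_s: 18.6
position: [0.4311, -0.2949, 0.0415]
tool_rot: [0.547, 0.448, -0.448, -0.547]
wrist_force: [-0.3, 0.6, 2.9]
opening: 0.096
t 18.6 pos [ 0.4311 -0.2949  0.0415] hd 168.66 open 0.096 F [-0.3  0.6  2.9] | dp [ 0.004  0.004 -0.007] ang [ 0.     -0.0002 -0.0001]
time_s: 19.23
position: [0.4315, -0.2951, 0.1556]
tool_rot: [0.547, 0.448, -0.448, -0.547]
wrist_force: [0.5, -0.8, -3.2]
opening: 0.09
t 19.23 pos [ 0.4315 -0.2951  0.1556] hd 168.66 open 0.09 F [ 0.5 -0.8 -3.2] | dp [ 4.703 -0.083  0.729] ang [ 0.0003  0.0342 -0.0002]
top 703 [ 441.  -262.7] [144.4  62.5] -18.54 zmed 0.1317
side 566 [ 435.8 -292. ] [155.1 128.7] -10.4 zmed 0.1303
```

```bash

python3 -m crank '{"dp":[[0.2,0,0.03],[0.5,0,0.08],[0.8,0,0.12],[0.94,0,0.146]],"angular":[[0,0,0],[0,0,0],[0,0,0],[0,0,0]]}'
python3 -m crank '{"dp":[[0.3,0,0.05],[0.6,0,0.1],[0.94,0,0.146]],"angular":[[0,0,0],[0,0,0],[0,0,0]]}'
python3 -m crank '{"dp":[[0.3,0,0.05],[0.6,0,0.1],[0.94,0,0.146]],"angular":[[0,0,0],[0,0,0],[0,0,0]]}'
python3 -m crank '{"dp":[[0.3,0,0.05],[0.6,0,0.1],[0.94,0,0.146]],"angular":[[0,0,0],[0,0,0],[0,0,0]]}'
python3 -m crank '{"dp":[[0.3,0,0.05],[0.6,0,0.1],[0.84,0,0.135],[0.93,0,0.14],[0.93,0,0.14]],"angular":[[0,0.01,0],[0,0.02,0],[0,0.034,0],[0,0.034,0],[0,0.034,0]]}'
python3 h.py .456 .2748 .115 162.5
```

```text
time_s: 19.82
position: [0.4355, -0.1792, 0.1536]
tool_rot: [-0.546, -0.448, 0.449, 0.547]
wrist_force: [-0.2, 0.6, -1.9]
opening: 0.092
time_s: 20.2
position: [0.4408, -0.066, 0.1541]
tool_rot: [-0.547, -0.447, 0.448, 0.547]
wrist_force: [0.4, 0.8, -1.7]
opening: 0.09
time_s: 20.58
position: [0.4459, 0.0481, 0.1541]
tool_rot: [-0.547, -0.447, 0.448, 0.547]
wrist_force: [0.5, -0.8, -1.9]
opening: 0.095
time_s: 20.95
position: [0.4509, 0.1621, 0.1541]
tool_rot: [-0.547, -0.448, 0.449, 0.547]
wrist_force: [0.2, -0.3, -2.6]
opening: 0.095
time_s: 21.58
position: [0.4565, 0.2739, 0.1542]
tool_rot: [0.57, 0.418, -0.419, -0.57]
wrist_force: [0.9, -1.0, -2.3]
opening: 0.093
t 21.57 pos [0.4565 0.2739 0.1542] hd 162.62 open 0.093 F [ 0.9 -1.  -2.3] | dp [0.006 0.327 0.006] ang [-0.0003  0.0007 -0.0005]
```

```bash

python3 -m crank '{"dp":[[0.006,0.15,0.004],[0.006,0.3,0.004],[0.006,0.34,0.004],[0.006,0.34,0.004]],"angular":[[0,0.0007,0],[0,0.0007,0],[0,0.0007,0],[0,0.0007,0]]}'
python3 - <<'E'
from see import *
goal(.456,.2748,.0855,162.5)
meas([(.3,.6,.18,.37,.08,.096),(.3,.6,.18,.37,.052,.063)],save="over3")
I=cv2.imread("pics/over3_side.png")[170:320,200:400]; cv2.imwrite("pics/over3c.png",cv2.resize(I,None,fx=4,fy=4,interpolation=cv2.INTER_CUBIC))
E
```

```text
time_s: 22.08
position: [0.4561, 0.2745, 0.1137]
tool_rot: [-0.571, -0.417, 0.418, 0.571]
wrist_force: [-0.5, 0.9, -2.2]
opening: 0.092
t 22.07 pos [0.4561 0.2745 0.1137] hd 162.4 open 0.092 F [-0.5  0.9 -2.2] | dp [0.003 0.235 0.001] ang [-0.0002 -0.0006 -0.0003]
top 840 [464.6 240.9] [165.3  92.4] 12.37 zmed 0.0905
side 1052 [458.  276.4] [145.9 124.2] -16.68 zmed 0.0906
side 108 [440.2 314.1] [152.3  77.3] 22.78 zmed 0.0564
```

View pics/over3c.png

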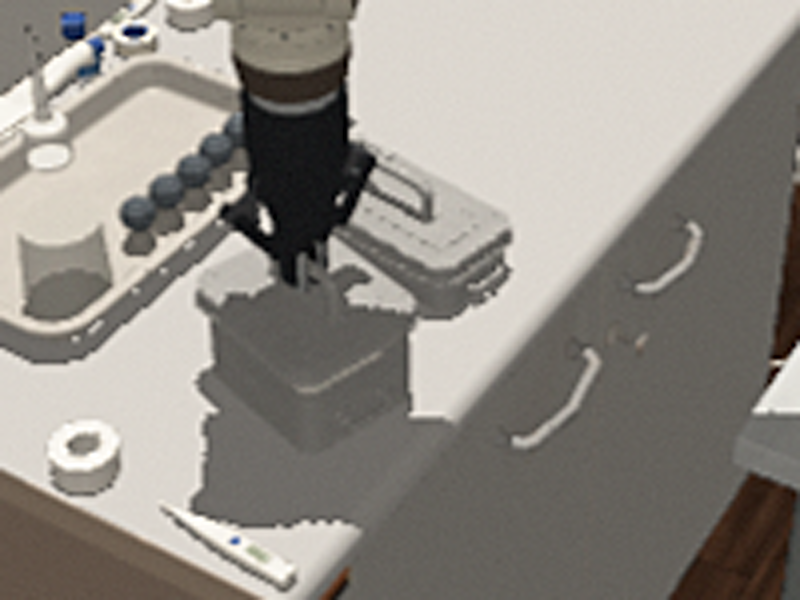

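The side view shows the short lid squarely above its box, and the measured centres agree. The long lid is seated at the right. I'll lower the short lid.

```bash

python3 -m crank '{"dp":[[0,0.06,0],[0,0.11,0],[0,0.15,0],[0,0.19,0],[0,0.22,0]],"angular":[[0,0,0],[0,0,0],[0,0,0],[0,0,0],[0,0,0]]}'
python3 -m crank '{"dp":[[0,0.02,0],[0,0.025,0],[0,0.025,0]],"angular":[[0,0,0],[0,0,0],[0,0,0]]}'
python3 h.py .456 .2748 .0855 162.5
```

```text
time_s: 22.8
position: [0.4562, 0.2749, 0.0875]
tool_rot: [0.571, 0.417, -0.418, -0.571]
wrist_force: [-0.9, -0.4, -1.3]
opening: 0.093
time_s: 23.18
position: [0.4564, 0.2749, 0.085]
tool_rot: [0.571, 0.418, -0.418, -0.571]
wrist_force: [-0.7, -0.1, -2.2]
opening: 0.09
t 23.18 pos [0.4564 0.2749 0.085 ] hd 162.41 open 0.09 F [-0.7 -0.1 -2.2] | dp [-0.002 -0.004  0.003] ang [-0.     -0.0005 -0.    ]
```

```bash

python3 -m crank '{"dp":[[0,0.01,0],[0,0.02,0],[0,0.02,0]],"angular":[[0,0,0],[0,0,0],[0,0,0]]}'
python3 -m crank '{"dp":[[0,0,0],[0,0,0],[0,0,0],[0,-0.4,0],[0,-0.8,0]],"angular":[[0,0,0],[0,0,0],[0,0,0],[0,0,0],[0,0,0]]}' -1
python3 -m crank '{"dp":[[-0.4,-0.3,0.2],[-0.8,-0.3,0.2],[-1,-0.3,0.2],[-1,-0.3,0.2]],"angular":[[0,0,0],[0,0,0],[0,0,0],[0,0,0]]}'
python3 -m crank '{"dp":[[-0.4,0,0],[-0.8,0,0],[-1,0,0]],"angular":[[0,0,0],[0,0,0],[0,0,0]]}'
python3 -m crank '{"dp":[[-0.4,0,0],[-0.8,0,0],[-1,0,0]],"angular":[[0,0,0],[0,0,0],[0,0,0]]}'
python3 -m crank '{"dp":[[-0.4,0,0],[-0.8,0,0],[-1,0,0],[-1,0,0]],"angular":[[0,0,0],[0,0,0],[0,0,0],[0,0,0]]}'
python3 - <<'E'
from see import *
goal(.4,-.2,.2,168)
meas([(.3,.6,.18,.37,.056,.068),(.35,.63,.0,.18,.043,.058)],save="end")
for t in ("digital_thermometer","paper_tape","soap_pump"):
    print(t,[(np.array(r["xy"])*[640,400]).round() for r in env.regions_of(t,"top")[:1]])
W=cloud(env.capture("top"))
for nm,b,z0 in (("short",(.40,.51,.235,.315),(.056,.068)),("long",(.41,.57,.065,.13),(.046,.054))):
    p=W[(W[...,0]>b[0])&(W[...,0]<b[1])&(W[...,1]>b[2])&(W[...,1]<b[3])&(W[...,2]>z0[0])&(W[...,2]<z0[1])]
    k=np.linalg.lstsq(np.c_[p[:,:2],np.ones(len(p))],p[:,2],rcond=None)[0]; print(nm,"slopes",k[:2].round(4))
A=cv2.imread("pics/end_top.png")[150:260,150:350]; B=cv2.imread("pics/end_side.png")[170:320,200:400]
cv2.imwrite("pics/endc.png",np.vstack([cv2.resize(A,(600,330),interpolation=cv2.INTER_CUBIC)[:250],cv2.resize(B,(600,450),interpolation=cv2.INTER_CUBIC)[:350]]))
E
```

```text
time_s: 23.55
position: [0.4565, 0.275, 0.0848]
tool_rot: [0.571, 0.418, -0.417, -0.571]
wrist_force: [-6.6, -3.2, 15.7]
opening: 0.091
time_s: 24.18
position: [0.456, 0.2747, 0.1791]
tool_rot: [-0.571, -0.417, 0.418, 0.571]
wrist_force: [0.7, 0.8, 0.3]
opening: 1.001
time_s: 24.68
position: [0.3971, 0.1668, 0.2149]
tool_rot: [0.571, 0.417, -0.417, -0.571]
wrist_force: [-0.0, 0.4, 0.7]
opening: 0.999
time_s: 25.05
position: [0.3608, 0.0525, 0.2145]
tool_rot: [0.571, 0.417, -0.418, -0.571]
wrist_force: [0.5, -0.3, 0.7]
opening: 0.998
time_s: 25.42
position: [0.3246, -0.0622, 0.2146]
tool_rot: [0.571, 0.417, -0.417, -0.571]
wrist_force: [0.5, 0.3, 0.8]
opening: 1.0
time_s: 25.92
position: [0.2886, -0.1764, 0.2143]
tool_rot: [-0.571, -0.417, 0.417, 0.571]
wrist_force: [-0.9, -0.3, -0.0]
opening: 1.003
t 25.93 pos [ 0.2886 -0.1764  0.2143] hd 162.25 open 1.003 F [-0.9 -0.3 -0. ] | dp [ 0.095  0.119 -0.945] ang [-0.0002 -0.0319 -0.    ]
top 1706 [458.5 274.2] [141.3 118. ] -17.64 zmed 0.0618
top 1785 [491.7  95.8] [192.   95.6] -10.76 zmed 0.0501
side 1117 [457.8 276.4] [147.  121.1] -16.68 zmed 0.0615
side 921 [491.1  99.3] [194.5 101. ] -10.74 zmed 0.0497
digital_thermometer [array([168., 240.])]
paper_tape [array([172., 195.])]
soap_pump [array([475., 215.])]
short slopes [-0.0008 -0.0001]
long slopes [ 0.0035 -0.0036]
```

View pics/endc.png

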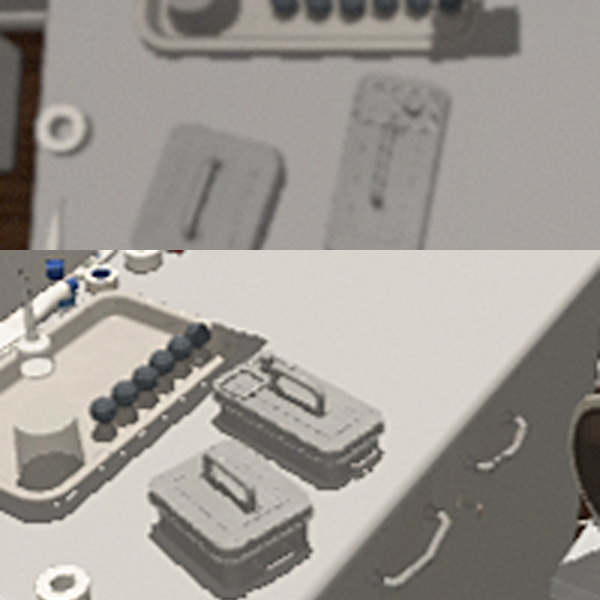

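```bash
python3 -c "
from rig import env
print(env.close_job())"
```

```text
the job is handed in; nothing more can be done
None
```

Both lids are on their boxes, the vent shutter is shut, and the job was handed in at about 26 s of the 59 s allowed.

**What I did**
- **Long lid:** I picked it up by its handle, but the last joint hit its range partway to the box. I turned the lid half round and lowered it onto the long box that way, which the fit allows.
- **Shutter:** I gripped the knob and drew it across until the force rose to about 11 N, against about 1.2 N of shutter friction.
- **Short lid:** I carried it over the long box and lowered it onto the short box until it made firm contact.

**Last checks**
- **Height:** The lid tops measured about 50 mm (long) and 62 mm (short), which is what fully seated lids should give. Both were flat to within about 0.005 rad.
- **Shutter:** The slots look covered, and the knob sits about 18.6 mm to the -y side of the lid's middle, so it appears to be at its stop.
- **Short lid position:** Its centre is within about 1.5 mm of where I measured the box at the start.
- **Bystanders:** The thermometer, tape roll and pump bottle show at the same image positions as at the start, to within about 3 pixels.

**Less certain**
- **Long lid position:** Pulling the shutter shifted the long lid about 3 mm and turned it about 2°. I did not measure the box underneath again, so its centring rests on it being fully seated, where the play is 2.5 mm a side.
- **Camera agreement:** The two cameras differ by 2–4 mm sideways, so I relied on lid-to-box offsets from the same camera.

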